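# Test the safety switch of the socket in use

### The arm

A 6-joint arm with a two-finger parallel gripper is mounted at the origin on the work surface. World frame = base frame: x ahead of the robot, y to its left, z up, the work surface at z = 0. Lengths are in mm, angles in rad, forces in N, time in s.
With the tool pointing down it reaches from about 375 to 925 mm from the base axis. Payload 5.7 kg.
Tool frame: the origin (TCP) lies midway between the tips of the shut fingers; the grasp point (between the pads) lies 19 mm behind it (tcp_to_grasp is the distance from the TCP to the grasp point, in mm); y points along the fingers, z is the direction in which the jaws open and shut, and the axes are right-handed (so a half turn about y gives the same grasp; the last joint's range is limited). The gripper opens to 85 mm and grips with 20 to 120 N. Pads are 22 mm wide; open, the fingers measure 114 mm over their backs; the gripper's body (76 mm by 85 mm) begins 54 mm behind the grasp point. The pads swing forward as they close: fully open they stand 13 mm farther back than shut.
Start: joints at [-1.423, 0.359, 1.51, -0, 1.272, -0.115], TCP at [155.857, -579.372, 231.267] pointing down, gripper open.
Joint ranges: [-2.97, 2.97], [-1.01, 2.36], [0.21, 2.38], [-0.96, 4.11], [0.2, 2.71], [-2.98, 2.98]. Speed limits (rad/s): [2.39, 2.39, 3.14, 3.14, 3.14, 3.14].

### API

Orientations are given as a rotation vector (axis times angle).
In Python, from cell import * gives the robot as it stands. The module is installed in compiled form; this text tells all that it offers.
- The arm moves only by the shell command python3 -m creep 'ROWS' [FORCE]. ROWS is text: rows parted by semicolons, each of 7 numbers parted by spaces: the turn, a rotation vector about the tool's x, y, z in rad, then the shift along the tool's x, y, z in m, then the finger opening in m, from 0 to 0.0854. A call has 1 to 12 rows; each row is the pose to reach, as a shift and turn from the pose commanded when the call began, along the tool's axes at that moment; what a row does not reach only later rows make up. A row lasts 1/8 s, in which the tool goes at most 62.5 mm and 10.7 degrees, less where a joint would pass 70% of its speed; a pose out of reach is approached as far as the arm can. A call with a gripper value outside its range is refused whole. The fingers move at their own pace and stop on an object; FORCE is the grip in N (left out, the last holds). Time passes only in rows, so rows that repeat a pose let the fingers close. It gives the time, the measured TCP pose, the force and the opening at its end, in the units of the state.
- get_state(): the state, without advancing time (a new reading comes with each control period).
- get_image(name): name is "side" or "top" or "wrist"; returns a dict with "image" (400x640x3 uint8, red, green, blue), "fx", "fy", "cx", "cy" (pixels), "origin" and "orientation" of the camera in the world; the wrist camera has in their place "mount" (4x4, takes a point from camera to tool coordinates, whose origin is the TCP and whose axes are the tool frame's). Camera axes: x right, y down, z forward; pixel columns grow to the right and rows downward; lengths in mm; the calibration is good to about 2 mm. A picture is of the moment at which its call begins: read the wrist's pose just before it. There is no depth.
- job_done(): hands the job in, once; it reports no verdict.
The state is a dict: "time_s": time; "joint_positions": joint angles; "dq": joint speeds; "tau": joint torques, N m; "tool_pos": TCP position; "tool_rot": TCP orientation; "wrist_force": force on the tool from outside, world axes, zero at the start; "torque": the same for the moment, N m; "finger_gap": finger opening in mm.
Only numpy, scipy, OpenCV 4.12 (cv2) and the standard library are available. Lean on these libraries where they do the work, as an engineer would, in place of code of your own. Each camera call takes 0.05 s, during which the arm holds its last target.

### The job

One socket of the bench supply unit has the plug-in adapter in it; test the safety switch in line with that socket. Its lever must be up for the test (if you find it dropped, lift it first): press its test button gently until the lever drops by itself, then let the button go and lift the lever fully back up. Do not touch the other two switches, whether their levers are up or dropped, and do not disturb the things standing around.

Things in the scene. Friction and masses are not known exactly. Their poses are not given: they have to be found in the camera images.
- unit: grey bench supply unit, a fixed slab 270 x 300 x 20 mm. Origin on the table; the slab spans x -145 to +125 mm, the -x edge faces the robot. Lanes 1, 2, 3 run along x at y = +95, 0, -95 mm: in each a test button at x = -115, a lever, a socket at x = +90. Lever hinge axis: along y at x = +10, 62 mm above the table; its cheeks are 32 mm wide in y and reach 70 mm above the table.
- adapter: white plug-in mains adapter, a rounded block 46 x 46 mm, 43 mm high, fixed in one of the three sockets (which one differs from start to start). The other two sockets carry flat round white blanking caps, 42 mm across and 8 mm high. Origin at the centre of its underside, z up.
- socket1 (a point): centre of the face of socket 1 (lane 1), 26 mm above the table.
- pedestal1: black collar of test button 1, 46 mm across, 8 mm high, with stem and button. Origin at the centre of its underside, on the deck, 20 mm above the table. Over its centre a round grey button cap, 26 mm across, stands on a stem screwed in to its own height: the cap's top lies anywhere from 26 to 40 mm above this origin and must be felt for (or seen).
- test1 (a joint): travel of test button 1 in m: 0 = released, 0.014 = at its hard stop. Pressed straight down it throws lever 1 at about 0.005 and 5 N, reaches 10 N just before the stop, and springs back; more than 20 N damages it. It does nothing to a lever already dropped.
- lever1 (a joint): angle of lever 1 in rad: 0 = up (on), leaning 0.4 rad past the vertical away from the robot, against its stop; 2.0 = dropped, lying level, its end towards the robot (-x of the unit). No latch, only its weight (90 g): from beyond 0.4 it falls to dropped, below that to up. It starts either up or dropped.
- lever1_grip (a point): grip point of lever 1, on its middle line, 60 mm from the hinge; moves with the lever. The handle is a black bar 14 mm wide (along the unit's y), 12 mm thick, from 26 to 76 mm from the hinge; pinched across its width it can turn between the finger pads. Dropped, it is about 60 mm above the table with 34 mm free between bar and deck.
- socket2 (a point): centre of the face of socket 2 (lane 2), 26 mm above the table.
- pedestal2: black collar of test button 2, 46 mm across, 8 mm high, with stem and button. Origin at the centre of its underside, on the deck, 20 mm above the table. Over its centre a round grey button cap, 26 mm across, stands on a stem screwed in to its own height: the cap's top lies anywhere from 26 to 40 mm above this origin and must be felt for (or seen).
- test2 (a joint): travel of test button 2 in m: 0 = released, 0.014 = at its hard stop. Pressed straight down it throws lever 2 at about 0.005 and 5 N, reaches 10 N just before the stop, and springs back; more than 20 N damages it. It does nothing to a lever already dropped.
- lever2 (a joint): angle of lever 2 in rad: 0 = up (on), leaning 0.4 rad past the vertical away from the robot, against its stop; 2.0 = dropped, lying level, its end towards the robot (-x of the unit). No latch, only its weight (90 g): from beyond 0.4 it falls to dropped, below that to up. It starts either up or dropped.
- lever2_grip (a point): grip point of lever 2, on its middle line, 60 mm from the hinge; moves with the lever. The handle is a black bar 14 mm wide (along the unit's y), 12 mm thick, from 26 to 76 mm from the hinge; pinched across its width it can turn between the finger pads. Dropped, it is about 60 mm above the table with 34 mm free between bar and deck.
- socket3 (a point): centre of the face of socket 3 (lane 3), 26 mm above the table.
- pedestal3: black collar of test button 3, 46 mm across, 8 mm high, with stem and button. Origin at the centre of its underside, on the deck, 20 mm above the table. Over its centre a round grey button cap, 26 mm across, stands on a stem screwed in to its own height: the cap's top lies anywhere from 26 to 40 mm above this origin and must be felt for (or seen).
- test3 (a joint): travel of test button 3 in m: 0 = released, 0.014 = at its hard stop. Pressed straight down it throws lever 3 at about 0.005 and 5 N, reaches 10 N just before the stop, and springs back; more than 20 N damages it. It does nothing to a lever already dropped.
- lever3 (a joint): angle of lever 3 in rad: 0 = up (on), leaning 0.4 rad past the vertical away from the robot, against its stop; 2.0 = dropped, lying level, its end towards the robot (-x of the unit). No latch, only its weight (90 g): from beyond 0.4 it falls to dropped, below that to up. It starts either up or dropped.
- lever3_grip (a point): grip point of lever 3, on its middle line, 60 mm from the hinge; moves with the lever. The handle is a black bar 14 mm wide (along the unit's y), 12 mm thick, from 26 to 76 mm from the hinge; pinched across its width it can turn between the finger pads. Dropped, it is about 60 mm above the table with 34 mm free between bar and deck.
- vial1: capped clear sample vial, 26 mm across, 46 mm high, standing on the deck between sockets 1 and 2; a bystander. Origin at the centre of its underside.
- dropper: white dropper bottle, 23 mm across, 56 mm high, standing on the deck between sockets 2 and 3; a bystander. Origin at the centre of its underside.
- tape: roll of grey tape lying flat, 96 mm across, 48 mm high, beside the unit on its -y side; a bystander. Origin at the centre of its underside.
- jar: amber jar, 56 mm across, 75 mm high, beside the unit on its +y side; a bystander. Origin at the centre of its underside.
- vial2: sample vial like vial1, standing in the white tray (45 mm high) on the robot's left; a bystander.
- vial3: another such vial in the tray; a bystander.
- syringe: plastic syringe, 120 mm long, lying in the tray; a bystander. Origin under its barrel, length along x.

How it is judged:
By the outcome, as a careful person would: the job done as asked, in the order asked, and still so for the second after the job is handed in, with the robot touching nothing.
It also fails if it takes over 58 s, if anything falls off the work surface, if the arm or the gripper's body presses on something with over 40 N, if the wrist force passes 120 N, or if a joint passes its speed limit or range.

## Working session

There is one attempt and no reset: what is moved stays moved. The work goes in short steps, Python scripts to look and compute and a shell command to move; the robot and the scene stay as the last step left them, time stands still between calls to the robot, and variables do not carry over. Pictures are saved under pics/ and viewed, and the job is handed in when it is done.

```bash
mkdir -p pics; python3 - <<'E'
from cell import *
import cv2,json
s=get_state();print(s)
for n in("side","top","wrist"):
    d=get_image(n);cv2.imwrite(f"pics/{n}0.png",d["image"][:,:,::-1])
    print(n,{k:(v.tolist() if hasattr(v,'tolist') else v) for k,v in d.items() if k!="image"})
E
```

```text
{'time_s': 0.0, 'joint_positions': array([-1.42306067e+00,  3.59502970e-01,  1.51142610e+00, -3.90746568e-06,
        1.27247221e+00, -1.15095731e-01]), 'dq': array([ 0.0021652 , -0.00074499, -0.00139401, -0.00072965,  0.00131756,
       -0.00047113]), 'tau': array([ 2.20140624e-03, -5.27620876e+01, -2.78625315e+01,  1.89982316e-04,
        1.28465929e-02, -1.18577412e-05]), 'tool_pos': array([ 155.78464262, -578.73459812,  230.45718862]), 'tool_rot': array([-0.27511837,  2.08305632, -2.0792602 ]), 'wrist_force': array([ 0.06173892, -0.32003261,  0.1362455 ]), 'torque': array([ 0.02671402, -0.00400554, -0.00143   ]), 'finger_gap': 85.39692304243674}
side {'fx': 436.12051215774585, 'fy': 436.12051215774585, 'cx': 317.9345825983909, 'cy': 195.72448754283243, 'origin': [42.717847501055886, 858.5358881362899, 863.9975300788291], 'orientation': [-0.8223447061682807, 2.509566622738167, -1.120682355166962]}
top {'fx': 405.2047100340559, 'fy': 405.2047100340559, 'cx': 315.5208785922663, 'cy': 198.76217888412035, 'origin': [431.6281240041193, 158.62972474098996, 1099.3705573599261], 'orientation': [-2.163309514136282, 2.122886535843749, -0.1641277991201019]}
wrist {'fx': 342.32251601268865, 'fy': 342.32251601268865, 'cx': 326.13378366067803, 'cy': 196.93926523232187, 'mount': [[-0.0003433630778806563, 0.9550573855670065, 0.29642076913689486, -76.21772938752254], [-0.0002885443703233746, -0.2964208688937364, 0.9550573727407303, -141.16243319955515], [0.9999998994219652, 0.00024240089487548904, 0.0003773564138325575, -0.5297724860896524], [0.0, 0.0, 0.0, 1.0]]}
```

View pics/side0.png

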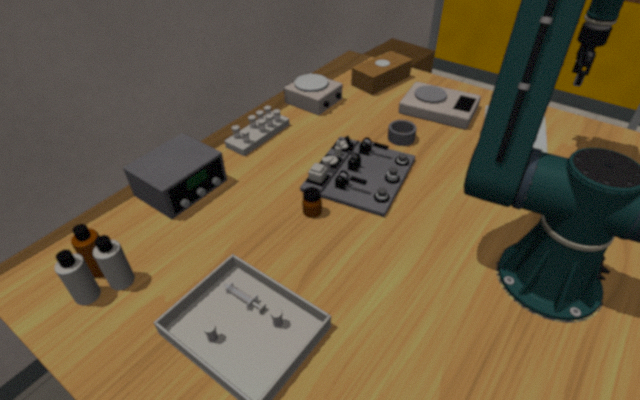

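View pics/top0.png

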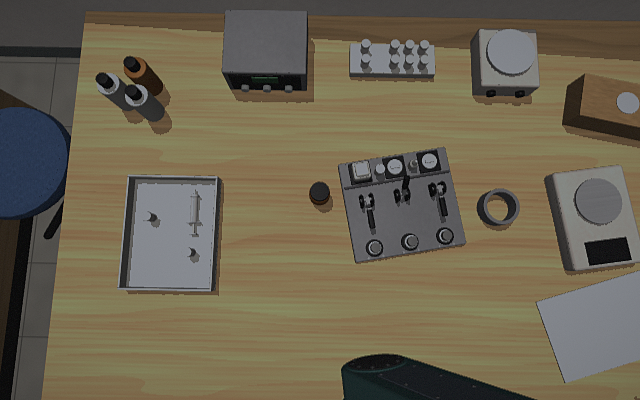

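```bash
python3 - <<'E'
import cv2
a=cv2.imread("pics/top0.png")[140:270,300:480];cv2.imwrite("pics/topc.png",cv2.resize(a,None,fx=4.4,fy=4.4,interpolation=cv2.INTER_CUBIC))
a=cv2.imread("pics/side0.png")[130:220,290:425];cv2.imwrite("pics/sidec.png",cv2.resize(a,None,fx=5.5,fy=5.5,interpolation=cv2.INTER_CUBIC))
E
```

```text
(no output)
```

View pics/topc.png

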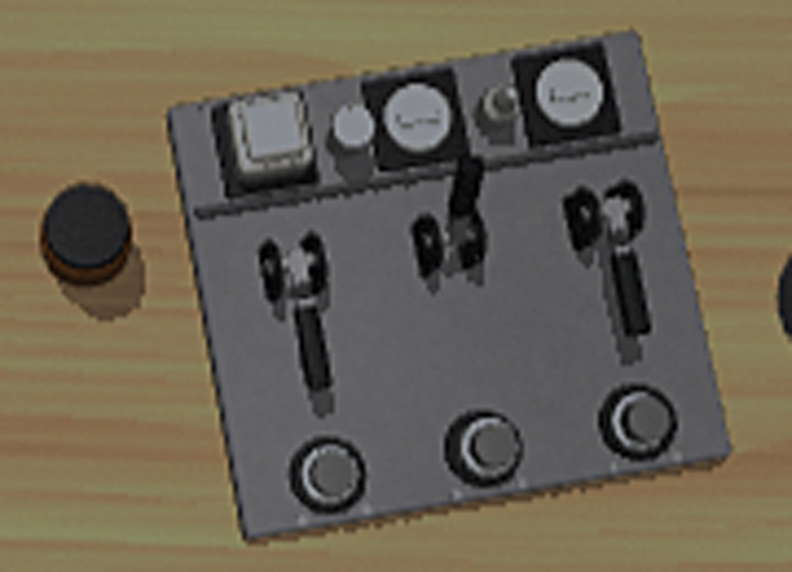

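View pics/sidec.png

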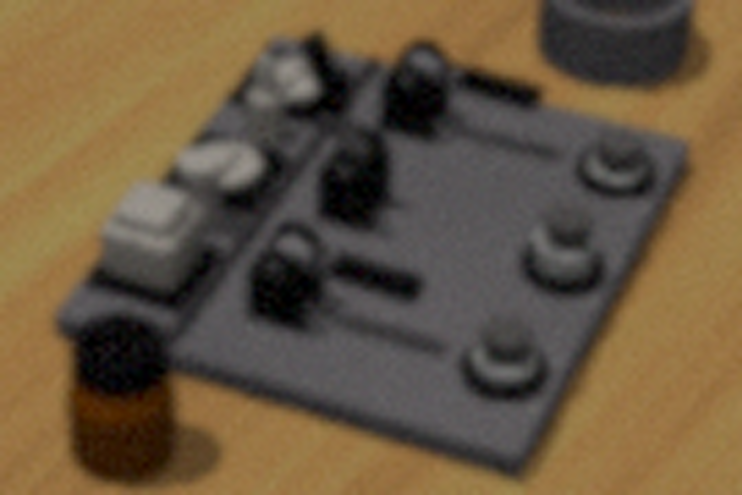

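```bash
cat > h.py <<'E'
import numpy as np
from scipy.spatial.transform import Rotation as R
from scipy.optimize import least_squares
CAM={'top':(405.2047,315.5209,198.7622,[431.628,158.630,1099.371],[-2.163309514136282,2.122886535843749,-0.1641277991201019]),
'side':(436.1205,317.9346,195.7245,[42.7178,858.5359,863.9975],[-0.8223447061682807,2.509566622738167,-1.120682355166962])}
def proj(c,P):
    f,cx,cy,o,r=CAM[c];q=R.from_rotvec(r).inv().apply(np.atleast_2d(P)-o)
    return np.c_[f*q[:,0]/q[:,2]+cx,f*q[:,1]/q[:,2]+cy]
def U(p,L):
    c,s=np.cos(p[2]),np.sin(p[2]);L=np.atleast_2d(L)
    return np.c_[p[0]+c*L[:,0]-s*L[:,1],p[1]+s*L[:,0]+c*L[:,1],L[:,2]]
E
python3 - <<'E'
from h import *
L=[(125,150,20),(125,-150,20),(-145,-150,20),(-145,150,20),(-115,95,28),(-115,0,28),(-115,-95,28),(90,0,34),(90,-95,34)]
T=np.array([(168,105),(636,32),(732,455),(245,530),(328,475),(483,448),(638,422),(417,117),(570,92)],float)/4.4+[300,140]
L2=[(-145,150,20),(-145,-150,20),(125,150,20),(-115,95,28),(-115,0,28),(-115,-95,28)]
S=np.array([(517,462),(688,148),(62,322),(503,362),(563,255),(615,165)])/5.5+[290,130]
f=lambda p:np.r_[(proj('top',U(p,L))-T).ravel(),(proj('side',U(p,L2))-S).ravel()]
r=least_squares(f,[650,0,0.15],loss='soft_l1',x_scale=[100,100,.1]);print(r.x);print(f(r.x).reshape(-1,2).round(1))
for n,l in dict(grip=(-50,95,60),btn=(-115,95,52),hinge=(10,95,62),adapter=(90,95,26),up=(10+60*np.sin(.4),95,62+60*np.cos(.4))).items(): print(n,U(r.x,[l]).round(1), proj('top',U(r.x,[l])).round(1))
E
```

```text
[ 5.98435252e+02 -6.96924928e+01  1.83414596e-01]
[[-0.7  0. ]
 [ 0.3 -0.8]
 [ 0.1  0.4]
 [-0.5  2.2]
 [-0.5 -0.2]
 [-0.3 -0. ]
 [-0.3 -0. ]
 [ 0.1 -0.3]
 [-0.2 -0.2]
 [ 0.8 -1.5]
 [ 1.1 -2.3]
 [-2.  -2.6]
 [ 0.2 -0.3]
 [ 0.1  0.3]
 [ 0.4 -0.5]]
grip [[531.9  14.6  60. ]] [[371.1 222.3]]
btn [[468.    2.7  52. ]] [[375.4 247.5]]
hinge [[590.9  25.5  62. ]] [[367.  199.4]]
adapter [[669.6  40.1  26. ]] [[359.9 172.6]]
up [[613.9  29.8 117.3]] [[368.1 186.8]]
```

```bash
cat >> h.py <<'E'
PU=np.array([598.44,-69.69,0.18341])
def tgt(psi=PU[2]):
    # tool x along unit x, y down, z along unit y
    c,s=np.cos(psi),np.sin(psi)
    return np.c_[[c,s,0],[0,0,-1],[-s,c,0]]
def rel(st,pos,M=None):
    A=R.from_rotvec(st['tool_rot']).as_matrix()
    M=tgt() if M is None else M
    return R.from_matrix(A.T@M).as_rotvec().round(4),(A.T@(np.array(pos)-st['tool_pos'])/1000).round(4)
E
python3 - <<'E'
from h import *; from cell import *
s=get_state();print(R.from_rotvec(s['tool_rot']).as_matrix().round(3))
print(rel(s,[531.9,14.6,160]))
E
```

```text
[[-0.966 -0.     0.26 ]
 [-0.26   0.001 -0.966]
 [-0.    -1.    -0.001]]
(array([-2.0000e-04, -3.0622e+00, -2.3000e-03]), array([-0.5174,  0.0714, -0.4753]))
```

View pics/wrist0.png

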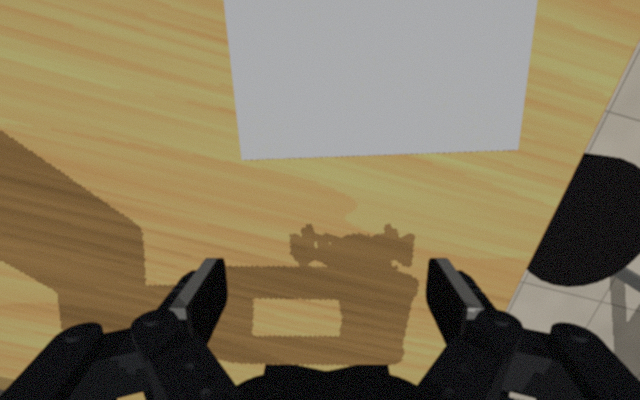

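```bash
python3 -m creep '0 -0.7 0 -0.15 0 -0.13 0.05; 0 -1.5 0 -0.3 0 -0.25 0.05; 0 -2 0 -0.4 0 -0.35 0.05; 0 -2.5 0 -0.517 0.03 -0.475 0.05; 0 -3.062 0 -0.517 0.03 -0.475 0.05; 0 -3.062 0 -0.517 0.03 -0.475 0.05; 0 -3.062 0 -0.517 0.03 -0.475 0.05; 0 -3.062 0 -0.517 0.03 -0.475 0.05; 0 -3.062 0 -0.517 0.03 -0.475 0.05; 0 -3.062 0 -0.517 0.03 -0.475 0.05; 0 -3.062 0 -0.517 0.03 -0.475 0.05; 0 -3.062 0 -0.517 0.03 -0.475 0.05' 25; python3 - <<'E'
from h import *; from cell import *
s=get_state();print(s['time_s'],s['tool_pos'],s['joint_positions']);print(rel(s,[531.9,14.6,200]))
E
```

```text
time_s: 1.65
tool_pos: [533.2, 17.0, 200.9]
tool_rot: [-1.515, 0.485, -0.485]
wrist_force: [-0.2, -0.9, 0.1]
finger_gap: 49.8
1.65 [533.16420807  16.95830298 200.90886593] [-9.84035848e-02  2.94519945e-01  1.69178602e+00  1.04681076e-03
  1.15498270e+00 -1.05072591e+00]
(array([-1.000e-03, -8.023e-01,  2.000e-04]), array([ 0.0003,  0.0009, -0.0027]))
```

```bash
python3 -m creep '0 -0.802 0 0 0 -0.003 0.05; 0 -0.802 0 0 0 -0.003 0.05; 0 -0.802 0 0 0 -0.003 0.05; 0 -0.802 0 0 0 -0.003 0.05; 0 -0.802 0 0 0 -0.003 0.05; 0 -0.802 0 0 0 -0.003 0.05' ; cat > look.py <<'E'
from h import *; from cell import *; import cv2,sys
s=get_state();d=get_image("wrist");print(s['time_s'],s['tool_pos'].round(1),s['wrist_force'].round(2),s['finger_gap'],'j6',s['joint_positions'][5]);print(rel(s,[531.9,14.6,41]))
cv2.imwrite(f"pics/{sys.argv[1]}.png",d["image"][:,:,::-1])
A=R.from_rotvec(s['tool_rot']).as_matrix();m=np.array(d['mount'])
def pw(P):
    q=(A.T@(np.array(P)-s['tool_pos'])-m[:3,3])@m[:3,:3]; return (d['fx']*q[0]/q[2]+d['cx'],d['fy']*q[1]/q[2]+d['cy'])
for n,l in dict(grip=(-50,95,60),tip=(-66,95,68),btn=(-115,95,52),collar=(-115,95,28),hinge=(10,95,62),adapter=(90,95,69),cap2=(90,0,34),collar2=(-115,0,28)).items(): print(n,np.round(pw(U(PU,[l])[0])))
E
python3 look.py w1
```

```text
time_s: 2.4
tool_pos: [529.7, 11.2, 201.1]
tool_rot: [-1.566, -0.135, 0.136]
wrist_force: [0.8, 0.2, 0.2]
finger_gap: 49.7
2.4 [529.7  11.2 201.1] [0.76 0.21 0.19] 49.731126892135904 j6 -1.8527211693741095
(array([-0.0003, -0.0109, -0.0005]), array([0.0028, 0.1601, 0.0029]))
grip [329. 186.]
tip [329. 170.]
btn [328. 107.]
collar [328. 106.]
hinge [329. 251.]
adapter [330. 330.]
cap2 [239. 309.]
collar2 [221. 107.]
```

View pics/w1.png

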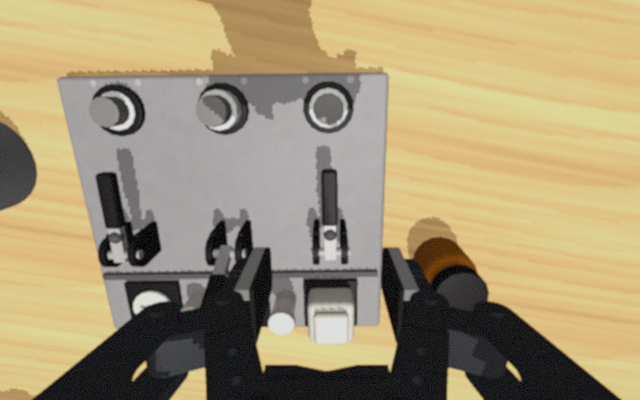

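```bash
python3 -m creep '0 -0.011 0 0.003 0.04 0.003 0.05; 0 -0.011 0 0.003 0.09 0.003 0.05; 0 -0.011 0 0.003 0.12 0.003 0.05; 0 -0.011 0 0.003 0.14 0.003 0.05; 0 -0.011 0 0.003 0.15 0.003 0.05; 0 -0.011 0 0.003 0.159 0.003 0.05; 0 -0.011 0 0.003 0.159 0.003 0.05' ; python3 look.py w2
```

```text
time_s: 3.32
tool_pos: [532.4, 14.7, 42.3]
tool_rot: [-1.566, -0.144, 0.145]
wrist_force: [0.1, -0.2, -0.6]
finger_gap: 49.6
3.325 [532.4  14.7  42.3] [ 0.08 -0.2  -0.58] 49.58102584984282 j6 -1.857063666029469
(array([-0.0001,  0.0006, -0.0002]), array([-0.0005,  0.0013, -0.    ]))
grip [325. 282.]
tip [325. 256.]
btn [325. 119.]
collar [325. 114.]
hinge [325. 401.]
adapter [325. 535.]
cap2 [168. 463.]
collar2 [110. 114.]
```

View pics/w2.png

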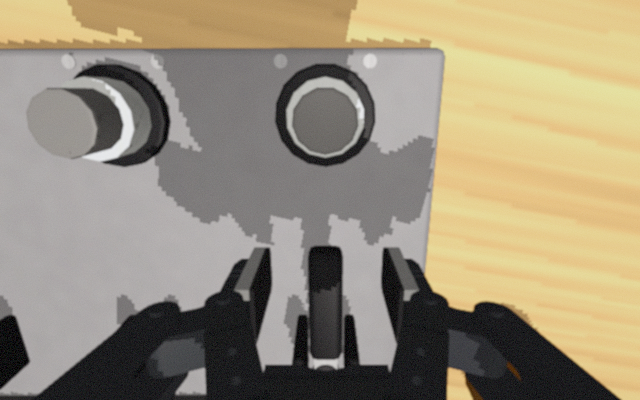

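```bash
python3 -m creep '0 0 0 0 0 0 0.03; 0 0 0 0 0 0 0.02; 0 0 0 0 0 0 0.008; 0 0 0 0 0 0 0.008; 0 0 0 0 0 0 0.008; 0 0 0 0 0 0 0.008' 25; python3 - <<'E'
import numpy as np
for a in (1.8,1.6,1.4,1.2,1,.8,.6,.4,.3,.2,.1,0):
    t=np.pi/2+.4-a+0 ; # angle
    # direction angle from vertical: up leaning .4 away at a=0 -> x=sin(.4-a), z=cos(.4-a)
    x,z=10+60*np.sin(.4-a),62+60*np.cos(.4-a);print(a,round(x+50,1),round(z-60,1))
E
```

```text
time_s: 4.12
tool_pos: [532.8, 14.5, 42.7]
tool_rot: [-1.566, -0.145, 0.144]
wrist_force: [-1.9, -3.1, 5.7]
finger_gap: 13.4
1.8 0.9 12.2
1.6 4.1 23.7
1.4 9.5 34.4
1.2 17.0 43.8
1 26.1 51.5
0.8 36.6 57.3
0.6 48.1 60.8
0.4 60.0 62.0
0.3 66.0 61.7
0.2 71.9 60.8
0.1 77.7 59.3
0 83.4 57.3
```

```bash
python3 -m creep '0 0 0 0.001 -0.012 0 0.008; 0 0 0 0.004 -0.024 0 0.008; 0 0 0 0.0095 -0.034 0 0.008; 0 0 0 0.017 -0.044 0 0.008; 0 0 0 0.026 -0.0515 0 0.008; 0 0 0 0.0365 -0.057 0 0.008; 0 0 0 0.048 -0.061 0 0.008; 0 0 0 0.060 -0.062 0 0.008; 0 0 0 0.066 -0.0617 0 0.008; 0 0 0 0.072 -0.061 0 0.008; 0 0 0 0.078 -0.059 0 0.008; 0 0 0 0.0825 -0.0575 0 0.008'; python3 look.py w3; python3 - <<'E'
from cell import *
import cv2
for n in("side","top"): cv2.imwrite(f"pics/{n}3.png",get_image(n)["image"][:,:,::-1])
a=cv2.imread("pics/top3.png")[140:270,300:480];cv2.imwrite("pics/topc3.png",cv2.resize(a,None,fx=4.4,fy=4.4,interpolation=cv2.INTER_CUBIC))
a=cv2.imread("pics/side3.png")[130:220,290:425];cv2.imwrite("pics/sidec3.png",cv2.resize(a,None,fx=5.5,fy=5.5,interpolation=cv2.INTER_CUBIC))
E
```

```text
time_s: 5.62
tool_pos: [613.1, 29.6, 101.1]
tool_rot: [-1.566, -0.144, 0.146]
wrist_force: [-2.5, -3.9, 5.6]
finger_gap: 13.5
5.625 [613.1  29.6 101.1] [-2.47 -3.87  5.64] 13.451460285183673 j6 -1.8188636189726781
(array([ 0.0003,  0.0012, -0.0013]), array([-0.0824,  0.0602,  0.0002]))
grip [325.  76.]
tip [325.  39.]
btn [326. -70.]
collar [326. -50.]
hinge [325. 192.]
adapter [325. 323.]
cap2 [189. 290.]
collar2 [148. -50.]
```

View pics/w3.png

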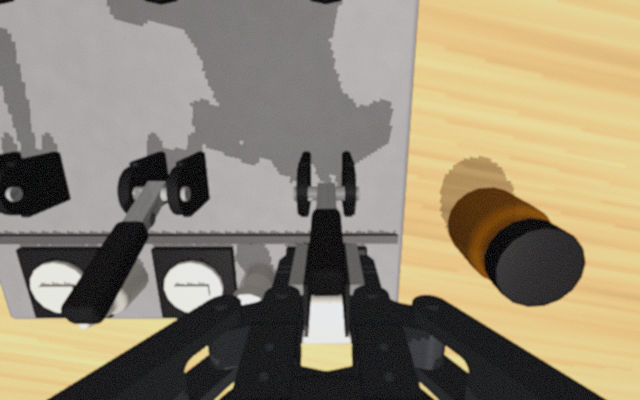

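View pics/sidec3.png

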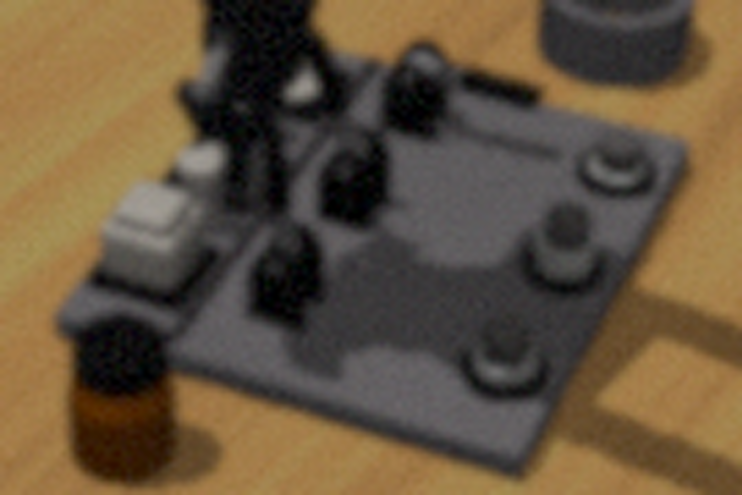

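```bash
python3 -m creep '0 0 0 0 0 0 0.03; 0 0 0 0 0 0 0.04; 0 0 0 0 0 0 0.04; 0 0 0 0 -0.03 0 0.04; 0 0 0 0 -0.07 0 0.04; 0 0 0 -0.03 -0.09 0 0.02; 0 0 0 -0.09 -0.09 0 0; 0 0 0 -0.148 -0.08 0 0; 0 0 0 -0.148 -0.07 0 0; 0 0 0 -0.148 -0.05 0 0; 0 0 0 -0.148 -0.05 0 0'; python3 look.py w4
```

```text
time_s: 7.15
tool_pos: [467.8, 2.9, 148.9]
tool_rot: [-1.565, -0.143, 0.146]
wrist_force: [0.5, 0.0, 0.5]
finger_gap: -0.3
7.15 [467.8   2.9 148.9] [0.48 0.02 0.47] -0.30454332292600494 j6 -1.8970151730291447
(array([-0.001 ,  0.0007, -0.0017]), array([ 0.0654,  0.1078, -0.0004]))
grip [325. 283.]
tip [325. 270.]
btn [325. 199.]
collar [325. 190.]
hinge [325. 350.]
adapter [325. 432.]
cap2 [226. 397.]
collar2 [206. 190.]
```

View pics/w4.png

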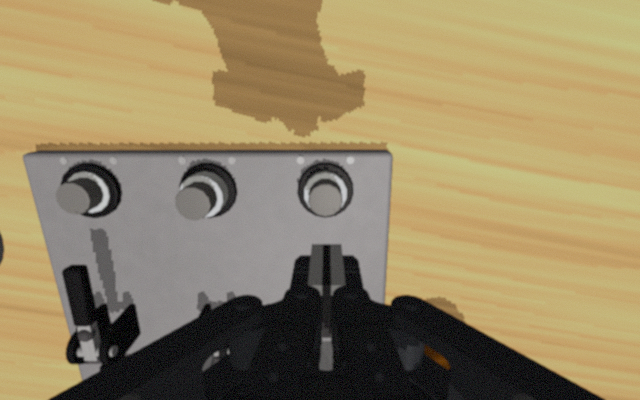

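```bash
python3 -m creep '0 0 0 0 0.03 0 0; 0 0 0 0 0.06 0 0; 0 0 0 0 0.078 0 0; 0 0 0 0 0.084 0 0; 0 0 0 0 0.084 0 0'; python3 look.py w5; cat > tc.py <<'E'
from cell import *
import cv2,sys
n=sys.argv[1]
a=get_image("top")["image"][140:270,300:480,::-1];b=get_image("side")["image"][130:220,290:425,::-1]
cv2.imwrite(f"pics/tc{n}.png",cv2.hconcat([cv2.resize(a,(400,289),interpolation=cv2.INTER_CUBIC),cv2.resize(b,(400,289),interpolation=cv2.INTER_CUBIC)]))
E
python3 tc.py 5
```

```text
time_s: 7.82
tool_pos: [468.7, 2.7, 66.1]
tool_rot: [-1.566, -0.145, 0.144]
wrist_force: [-0.1, 0.3, 0.4]
finger_gap: 0.1
7.825 [468.7   2.7  66.1] [-0.1   0.33  0.35] 0.10327611938642553 j6 -1.8971591746168055
(array([-0.    ,  0.0009,  0.0004]), array([0.0643, 0.0251, 0.0001]))
grip [325. 365.]
tip [325. 352.]
btn [325. 248.]
collar [325. 229.]
hinge [325. 452.]
adapter [325. 556.]
cap2 [195. 493.]
collar2 [157. 229.]
```

View pics/w5.png

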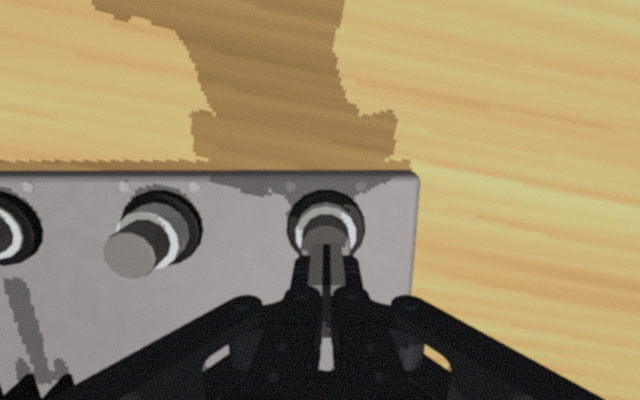

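View pics/tc5.png

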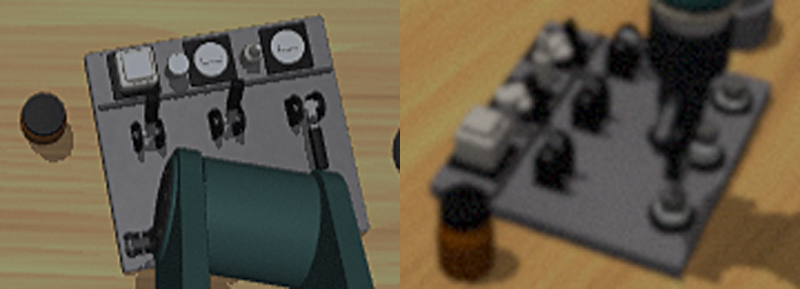

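Lever 1 stands up (top view ~(152,110)). The finger tips are over the cap, so next I feel for it.

```bash
python3 -m creep '0 0 0 0 0.002 0 0; 0 0 0 0 0.004 0 0; 0 0 0 0 0.006 0 0;0 0 0 0 0.006 0 0'; python3 -m creep '0 0 0 0 0.0015 0 0; 0 0 0 0 0.003 0 0; 0 0 0 0 0.003 0 0';python3 -m creep '0 0 0 0 0.0015 0 0; 0 0 0 0 0.003 0 0; 0 0 0 0 0.003 0 0'
```

```text
time_s: 8.48
tool_pos: [467.8, 2.7, 59.6]
tool_rot: [-1.566, -0.144, 0.145]
wrist_force: [-0.1, 1.2, 0.2]
finger_gap: 0.1
time_s: 8.85
tool_pos: [467.9, 2.7, 56.7]
tool_rot: [-1.566, -0.144, 0.145]
wrist_force: [0.1, 0.2, -0.2]
finger_gap: -0.1
time_s: 9.22
tool_pos: [467.9, 2.7, 53.7]
tool_rot: [-1.566, -0.144, 0.145]
wrist_force: [0.8, 0.0, -0.6]
finger_gap: 0.1
```

```bash
python3 -m creep '0 0 0 0 0.0015 0 0; 0 0 0 0 0.003 0 0; 0 0 0 0 0.003 0 0';python3 -m creep '0 0 0 0 0.001 0 0; 0 0 0 0 0.002 0 0; 0 0 0 0 0.002 0 0'; python3 look.py w6
```

```text
time_s: 9.6
tool_pos: [468.1, 2.7, 50.9]
tool_rot: [-1.566, -0.145, 0.144]
wrist_force: [0.2, 0.1, 0.9]
finger_gap: 0.1
time_s: 9.98
tool_pos: [468.1, 2.7, 48.8]
tool_rot: [-1.566, -0.145, 0.145]
wrist_force: [-0.3, -0.5, 3.0]
finger_gap: -0.1
9.975 [468.1   2.7  48.8] [-0.26 -0.49  3.04] -0.06586659071672614 j6 -1.8972117771997823
(array([-0.    ,  0.0008,  0.0002]), array([0.0649, 0.0078, 0.    ]))
grip [325. 394.]
tip [325. 381.]
btn [325. 266.]
collar [325. 243.]
hinge [325. 485.]
adapter [325. 595.]
cap2 [185. 523.]
collar2 [142. 243.]
```

View pics/w6.png

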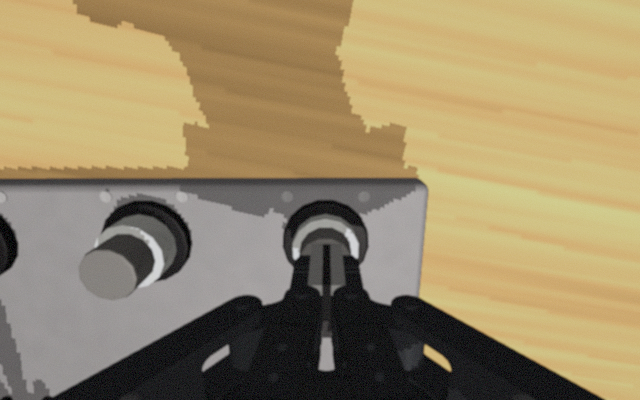

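```bash
python3 -m creep '0 0 0 0 0.001 0 0; 0 0 0 0 0.002 0 0; 0 0 0 0 0.002 0 0';python3 -m creep '0 0 0 0 0.001 0 0; 0 0 0 0 0.002 0 0; 0 0 0 0 0.002 0 0'; python3 tc.py 6
```

```text
time_s: 10.4
tool_pos: [468.1, 2.7, 46.8]
tool_rot: [-1.566, -0.145, 0.145]
wrist_force: [0.4, 0.3, 5.2]
finger_gap: 0.1
time_s: 10.78
tool_pos: [468.1, 2.7, 44.8]
tool_rot: [-1.566, -0.145, 0.145]
wrist_force: [-0.5, -0.5, 5.3]
finger_gap: -0.3
```

View pics/tc6.png

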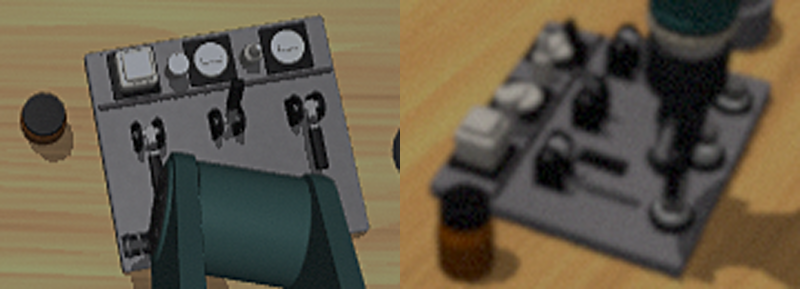

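The lever dropped by itself at about 5 N. Now I release the button and go back to the lever.

```bash
python3 -m creep '0 0 0 0 -0.005 0 0; 0 0 0 0 -0.02 0 0; 0 0 0 0 -0.06 0 0; 0 0 0 0 -0.1 0 0.02; 0 0 0 0.03 -0.105 0 0.05; 0 0 0 0.065 -0.105 0 0.05; 0 0 0 0.065 -0.105 0 0.05; 0 0 0 0.065 -0.105 0 0.05'; python3 look.py w7
```

```text
time_s: 11.88
tool_pos: [530.5, 14.7, 149.2]
tool_rot: [-1.565, -0.143, 0.147]
wrist_force: [-0.3, 0.2, -0.6]
finger_gap: 50.1
11.875 [530.5  14.7 149.2] [-0.29  0.19 -0.57] 50.08083596616208 j6 -1.8576973429251524
(array([-0.0007,  0.001 , -0.0024]), array([ 0.0017,  0.1082, -0.0004]))
grip [325. 204.]
tip [325. 185.]
btn [325. 109.]
collar [325. 108.]
hinge [325. 280.]
adapter [325. 373.]
cap2 [220. 342.]
collar2 [197. 107.]
```

View pics/w7.png

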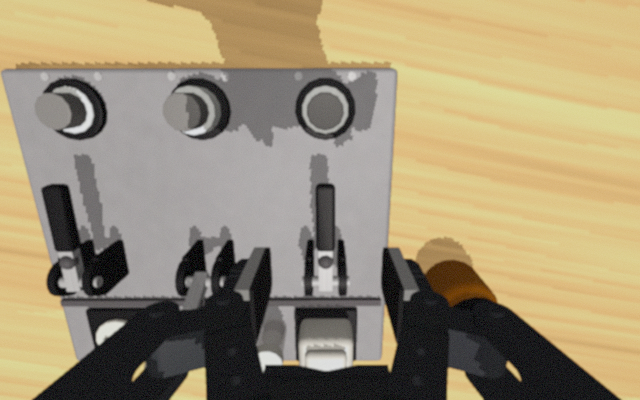

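Lever 1 is down (tip at (325,185), as predicted) and the fingers straddle it. Descend and pinch.

```bash
python3 -m creep '0 0 0 0 0.04 0 0.05; 0 0 0 0 0.07 0 0.05; 0 0 0 0 0.09 0 0.05; 0 0 0 0 0.107 0 0.05; 0 0 0 0 0.107 0 0.05; 0 0 0 0 0.107 0 0.03; 0 0 0 0 0.107 0 0.02; 0 0 0 0 0.107 0 0.008; 0 0 0 0 0.107 0 0.008; 0 0 0 0 0.107 0 0.008; 0 0 0 0 0.107 0 0.008' 25; python3 look.py w8
```

```text
time_s: 13.3
tool_pos: [532.4, 14.3, 43.5]
tool_rot: [-1.566, -0.146, 0.144]
wrist_force: [-1.6, -2.1, 6.5]
finger_gap: 13.2
13.3 [532.4  14.3  43.5] [-1.57 -2.11  6.48] 13.17101464719738 j6 -1.8576211671404415
(array([0.0006, 0.0011, 0.001 ]), array([-0.0004,  0.0025,  0.0003]))
grip [326. 281.]
tip [326. 255.]
btn [326. 119.]
collar [326. 114.]
hinge [325. 398.]
adapter [325. 532.]
cap2 [169. 461.]
collar2 [113. 114.]
```

View pics/w8.png

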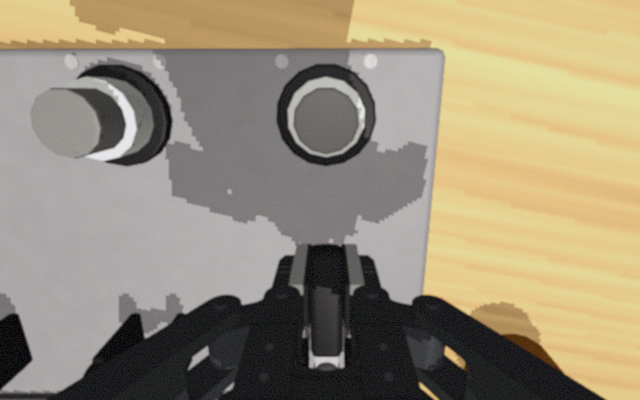

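Gripped. Same arc up, with a hair more at the end.

```bash
python3 -m creep '0 0 0 0.001 -0.012 0 0.008; 0 0 0 0.004 -0.024 0 0.008; 0 0 0 0.0095 -0.034 0 0.008; 0 0 0 0.017 -0.044 0 0.008; 0 0 0 0.026 -0.0515 0 0.008; 0 0 0 0.0365 -0.057 0 0.008; 0 0 0 0.048 -0.061 0 0.008; 0 0 0 0.060 -0.062 0 0.008; 0 0 0 0.066 -0.0617 0 0.008; 0 0 0 0.072 -0.061 0 0.008; 0 0 0 0.078 -0.059 0 0.008; 0 0 0 0.083 -0.0575 0 0.008'; python3 -m creep '0 0 0 0 0 0 0.008; 0 0 0 0 0 0 0.03; 0 0 0 0 0 0 0.04; 0 0 0 0 0 0 0.04; 0 0 0 0 -0.03 0 0.04; 0 0 0 0 -0.07 0 0.04; 0 0 0 -0.03 -0.09 0 0.04; 0 0 0 -0.09 -0.09 0 0.04; 0 0 0 -0.12 -0.09 0 0.04; 0 0 0 -0.12 -0.09 0 0.04'; python3 look.py w9; python3 tc.py 9
```

```text
time_s: 14.85
tool_pos: [613.4, 29.6, 101.6]
tool_rot: [-1.566, -0.144, 0.146]
wrist_force: [-2.4, -3.7, 4.5]
finger_gap: 13.6
time_s: 16.1
tool_pos: [492.8, 8.0, 190.3]
tool_rot: [-1.565, -0.143, 0.146]
wrist_force: [0.3, 0.1, -0.1]
finger_gap: 40.2
16.1 [492.8   8.  190.3] [ 0.32  0.11 -0.1 ] 40.19398459548766 j6 -1.8789396316774805
(array([-0.0008,  0.0003, -0.0017]), array([ 0.0399,  0.1493, -0.0007]))
grip [325. 231.]
tip [325. 217.]
btn [325. 154.]
collar [325. 150.]
hinge [325. 294.]
adapter [325. 371.]
cap2 [234. 345.]
collar2 [218. 150.]
```

View pics/w9.png

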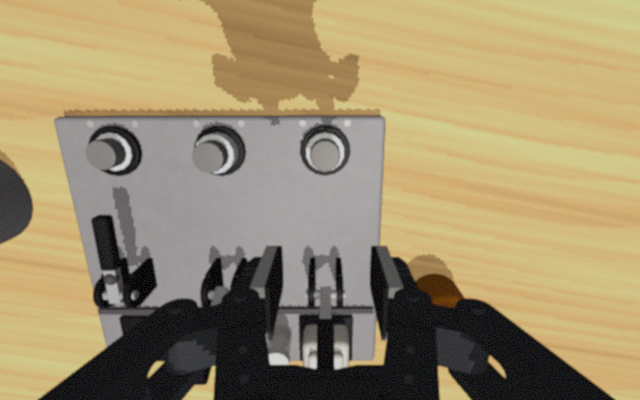

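View pics/tc9.png

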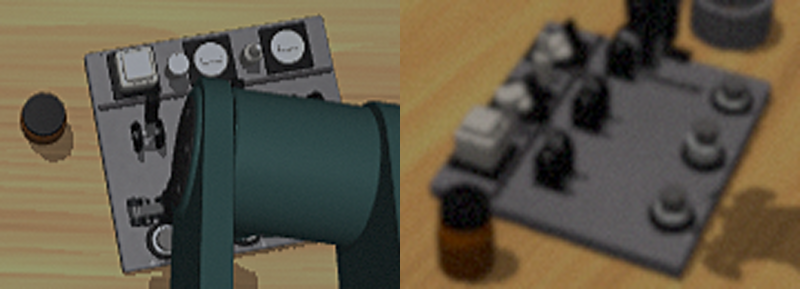

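Lever 1 stands up at its stop (top ~(152,110), as in the earlier check), the button is released, and the arm is clear.

```bash
python3 -c "
from cell import *
print(job_done())"
```

```text
the job is handed in; nothing more can be done
None
```

The safety switch in lane 1, in line with the adapter's socket, has been tested and its lever is back up; I handed the job in at about 16 s.

- **Before the test:** the lever was dropped, so I pinched and lifted it first. The top view showed it standing up before I pressed.
- **Test:** I pressed the button straight down with shut fingers. I met it at about 50 mm above the table and pressed about 6 mm further, and the highest force I read was 5.3 N. The side and top views then showed the lever dropped.
- **After the test:** I let the button go and lifted the lever back up to its stop.

The last pictures show lever 1 up and unheld. The wrist force read near zero and the fingers were open well above the unit. Lever 3 was still dropped, and the adapter, the jar and the two small bottles on the deck stood where they were.

The arm hid lever 2 in the last top view. It was up just after the press in that view and looked unchanged in the final side view. I did not look at the tray again at the end, but the arm never went near it. No check failed or disagreed.

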